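# Load the sensor cartridge and click the bay cover shut

### The job

The small electrolyte analyser is open for a cartridge change. Set the sensor cartridge in its place on the floor of the bay with its contacts to the back, lay the cover on the bay with its lugs down in the gaps of the side rails, and slide it gently towards the console until its springy tab clicks in behind the ledge. Do not ram the cover, and leave the other things on the bench where they are.

Things in the scene. Friction and masses are not known exactly. Their poses are not given: they have to be found in the camera images.
- analyser: Compact white bench analyser, 92 deep (x) x 200 wide (y) x 60 high mm; it does not move. Origin: centre of its underside on the worktop; x to its back, y to its left (console end, y 52..100, z 60), z up. An open well (bay) lies in its right part: x -29..29, y -66..10, floor z 20, edge z 42. Raised long sides stand to z 50.5. All analyser mm below are in this frame.
- bay (a point): Centre of the bay floor (analyser x 0, y -28, z 20 mm; axes as the analyser's), where the middle of the cartridge's underside belongs. Four ribs 6 mm high locate the cartridge with about 2.5 mm play each way. Left and right of it the bay is 23 mm wide and free for fingers; fingertips may go down to 7 mm above the floor there.
- cover_start (a point): Where the middle of the cover's underside lies when its lugs are down in the gaps of the rails (analyser x 0, y -46, z 42 mm; axes as the analyser's). The gaps let it in 4 mm either way along y and 1.7 mm along x, edges bevelled. From here it slides 16 to 28 mm to +y, its lugs going under lips (underside 5.0, top 8.5 mm above this point).
- strike_nominal (a point): Nominal middle of the back of the latch ledge (analyser x 0, y 36, z 46.5 mm). Ledge and end stops are one steel strike plate screwed down through slots: it may sit up to 6 mm either way along y. The tab's nose climbs a 40 degree ramp 4.5 mm high and drops behind the steep back; 1 to 2 mm further the plate meets the stops.
- cartridge_mid (a point): Centre (half-way up) of the sensor cartridge, a dark block 50 (x) x 30 (y) x 20 (z) mm, 70 g, loose on the worktop, right way up. Its four brass contacts are on its +x end face, which must come to the back of the bay (analyser +x). Take it across its 30 mm width (y).
- cartridge_contacts (a point): Middle of the cartridge's contact face: 25 mm along the cartridge's x from its centre.
- cover_grip (a point): Centre of the cover's finger rib, 11 mm above the cover's underside, over the plate's centre. Loose grey plate 66 (x) x 90 (y) x 4 mm, 110 g, lying right way up. Rib 36 (x) x 10 (y) mm, from 4 to 18 mm above the underside: pinch it across the 10 mm. Lugs 12 mm long, 4 thick, at y -30 and 38, reach x +-38.5. The tab stands out 22 mm from the +y edge. Cover axes go along the analyser's.
- tab_nose (a point): Centre of the round nose (radius 1.7 mm) under the free end of the cover's tab: 63 mm along the cover's y from its centre and 2.2 mm above its underside when the tab is relaxed. Clicked in, it lies at least 1.7 mm past the ledge's steep back.
- tab (a joint): Bend of the springy tab, rad: 0 relaxed, positive with the nose lifted; 0.06 to 0.2 on the ledge's crest, back to about 0 when it clicks in. About 1.5 N m per rad, 20 mm from root to nose. Sliding takes 1 to 2 N, riding over the ledge 8 to 15 N, then the force drops, then rises at the stops. The cover must never press on ledge or stops with more than 25 N.
- timer: Loose white bench timer, 66 x 66 x 18 mm, between microscope and laptop; leave alone. Origin: centre of its underside. (The microscope is fixed; it fills world x above 0.46 m, y -0.28 to -0.12 m, up to 0.25 m high: carry things past in front of it or above.)
- marker: Loose marker pen, 135 mm long, 16 thick, lying at the left end of the worktop; leave alone. Origin: underside centre.
- stain_bottle_1: Loose dropper bottle, 36 mm across, 98 high, behind the analyser; leave alone. Origin: underside centre.
- stain_bottle_2: Second dropper bottle like the first, to the right of it; leave alone. Origin: underside centre.
- petri_1: Loose covered dish, 93 mm across, 17 high, behind the timer; leave alone. Origin: underside centre.
- sample_cup_2: Loose lidded sample cup, 58 mm across, 70 high, right of the timer; leave alone. Origin: underside centre.

How it is judged:
On the way, in this order (a step that is already met when the one before it is completed fails the run):
1. the cartridge lies seated between the ribs on the bay floor, contacts to the back (horizontal distance between cartridge_mid and bay below 0.004 m and z of cartridge_mid in the frame of bay below 0.0125 m and x of cartridge_contacts in the frame of bay above 0.02 m), for 0.2 s.
2. the cover lies in its seat, lugs down in the gaps of the rails, not yet slid home (z of cover_grip in the frame of analyser between 0.051 and 0.0546 m and y of cover_grip in the frame of analyser between -0.056 and -0.036 m and angle between the y axis of cover_grip and the y axis of analyser, either way round below 0.1 rad), for 0.1 s.
3. the tab rides up on the ledge as the cover is slid (value of joint tab above 0.04 rad and y of ledge in the frame of tab_nose between -0.002 and 0.009 m and z of cover_grip in the frame of analyser below 0.056 m).
At the end, for the whole second after the job is handed in: The cover lies in its rails (within 2 mm of its seat height) with the nose of its tab behind the ledge's steep back and the tab relaxed (under 0.05 rad); under it the cartridge is seated on the bay floor within 4 mm of its place, contacts to the back; the cover is at rest (all of step 1 and y of ledge in the frame of tab_nose below -0.0017 m and value of joint tab below 0.05 rad and z of cover_grip in the frame of analyser between 0.051 and 0.055 m and linear speed of cover below 0.01 m/s); the robot touches nothing.
It fails at once if the cover is rammed: it presses on the strike plate (ledge and end stops) with more than 25 N (contact force between cover and strike above 25 N).
It fails at once if another thing on the bench is shifted by more than 15 mm (distance of any of timer, marker, stain_bottle_1, stain_bottle_2, petri_1, sample_cup_2 from where it was at the start of the episode above 0.015 m).
It also fails if it takes over 61 s, if anything falls off the work surface, if the arm or the gripper's body presses on something with over 40 N, if the wrist force passes 120 N, or if a joint passes its speed limit or range.

### The arm

A 6-joint arm with a two-finger parallel gripper is mounted at the origin on a cart in front of the work surface, level with it; the furniture and walls round the work are solid. World frame = base frame: x ahead of the robot, y to its left, z up, the work surface at z = 0. Lengths are in m, angles in rad, forces in N, time in s.
With the tool pointing down it reaches from about 0.375 to 0.925 m from the base axis. Payload 5.7 kg.
Tool frame: the origin (TCP) lies on the centre line of the jaws, within the pads' length; the fingertips stand 19 mm ahead of it and the grasp point (between the pads) is the TCP; y points along the fingers, x is the direction in which the jaws open and shut, and the axes are right-handed (so a half turn about y gives the same grasp; the last joint's range is limited). The gripper opens to 88 mm and grips with 3 to 60 N. Pads are 20 mm wide; open, the fingers measure 115 mm over their backs; the gripper's body (75 mm by 178 mm) begins 61 mm behind the grasp point.
Start: joints at [-1.275, 0.359, 1.51, -0, 1.272, -0.115], TCP at [0.24, -0.55, 0.242] pointing down, gripper open.
Joint ranges: [-2.97, 2.97], [-1.01, 2.36], [0.21, 2.38], [-0.96, 4.11], [0.2, 2.71], [-2.98, 2.98]. Speed limits (rad/s): [2.39, 2.39, 3.14, 3.14, 3.14, 3.14].

### API

Orientations are given as a unit quaternion [w, x, y, z].
In Python, from plant import env gives the robot as it stands. The module is installed in compiled form; this text tells all that it offers.
- The arm moves only by the tool carry_out, never from a script. Its argument "commands" is a list that holds one entry, the list of rows, each a list of 4 numbers: the shift along the tool's x, y, z in mm, then the turn about the tool's y in rad. In form: [[[tx, ty, tz, turn], ...]]. A call has 1 to 10 rows; each row shifts and turns the pose as measured when the row begins, along the tool's axes as they then stand; what a row does not reach is not made up. A row lasts 1/12 s, in which the tool goes at most 41.7 mm and 7.16 degrees, less where a joint would pass 70% of its speed; a pose out of reach is approached as far as the arm can. A call is refused whole if a number of a shift passes 41.7 or a number of a turn 0.125, either way. A call with a gripper value outside its range is refused whole. "gripper" is the closure in counts, from 0 (fully open) to 255 (shut), set as the call begins (left out, the last holds). The fingers move at their own pace and stop on an object; the grip force is fixed at half the most. Time passes only in rows, so rows that do not move let the fingers close. It gives the time, the measured TCP pose, the force and the opening at its end, in the units of the state.
- env.get_obs(): the state, without advancing time (a new reading comes with each control period).
- env.snapshot(name): name is "scene" or "top"; returns a dict with "pixels" (480x640x3 uint8, red, green, blue), "K" (3x3 intrinsics, pixels), "k1" (the pictures are not rectified: a ray, as slopes to the right and down, at radius r is drawn at 1 + k1 r^2 times it, then the intrinsics apply), "cam_to_world" (4x4, takes a point from camera to world coordinates). Camera axes: x right, y down, z forward; pixel columns grow to the right and rows downward; lengths in m; the calibration is good to about 2 mm. A picture is of the moment at which its call begins. There is no depth.
- env.finish_job(): hands the job in, once; it reports no verdict.
The state is a dict: "time_s": time; "joint_pos": joint angles; "joint_vel": joint speeds; "tau": joint torques, N m; "eef_pos": TCP position; "eef_rot": TCP orientation; "force": force on the tool from outside, world axes, zero at the start; "wrist_torque": the same for the moment, N m; "gripper_width": finger opening in m.
Only numpy, scipy, OpenCV 4.12 (cv2) and the standard library are available. Lean on these libraries where they do the work, as an engineer would, in place of code of your own. Each camera call takes 0.05 s, during which the arm holds its last target. There are 200 camera calls.

## Working session

There is one attempt and no reset: what is moved stays moved. The work goes in short steps, Python scripts to look and compute and a tool call to move; the robot and the scene stay as the last step left them, time stands still between calls to the robot, and variables do not carry over. Pictures are saved under pics/ and viewed, about 8 in all and at most 12, crops included, and the job is handed in when it is done.

Besides the shell and the picture viewer there is one more tool, called after ">>>" as name([rows], argument=value, ...), one row to a line, values as JSON. carry_out: Moves the arm, as the interface text tells. Its arguments: {"type":"object","properties":{"commands":{"type":"array","items":{"type":"array","items":{"type":"array","items":{"type":"number"}}}},"gripper":{"type":"number"}},"required":["commands"]}

```bash
mkdir -p pics; cat > h.py <<'E'
import numpy as np, cv2
from plant import env
def snap(n,f=None):
    s=env.snapshot(n); 
    if f: cv2.imwrite('pics/'+f,s['pixels'][:,:,::-1]); np.savez('pics/'+f[:-4],**s)
    return s
def ray(s,u,v):
    K=np.array(s['K']);k=float(s['k1']);d=np.array([(u-K[0,2])/K[0,0],(v-K[1,2])/K[1,1]]);r=d.copy()
    for _ in range(30): r=d/(1+k*(r@r))
    T=np.array(s['cam_to_world']); return T[:3,3],T[:3,:3]@np.r_[r,1]
def onz(s,u,v,z):
    o,d=ray(s,u,v); return o+d*(z-o[2])/d[2]
def proj(s,p):
    T=np.array(s['cam_to_world']);c=T[:3,:3].T@(np.array(p)-T[:3,3]);r=c[:2]/c[2];r=r*(1+float(s['k1'])*(r@r));K=np.array(s['K'])
    return np.array([K[0,0]*r[0]+K[0,2],K[1,1]*r[1]+K[1,2]])
E
python3 - <<'E'
from h import *
o=env.get_obs();print(o)
for n in('scene','top'):
    s=snap(n,n+'0.png');print(s['K'],s['k1'],s['cam_to_world'])
E
```

```text
{'time_s': 0.0, 'joint_pos': array([-1.27510883e+00,  3.59503832e-01,  1.51141890e+00, -2.53789861e-06,
        1.27246675e+00, -1.15097757e-01]), 'joint_vel': array([-0.00065376, -0.00020497, -0.00242268, -0.00151608, -0.00159135,
       -0.00059492]), 'tau': array([-3.03502187e-03, -5.15385818e+01, -2.70722920e+01,  6.75087282e-02,
        3.51012242e-02, -9.44492399e-05]), 'eef_pos': array([ 0.23940328, -0.54947109,  0.24081539]), 'eef_rot': array([ 0.59187239, -0.59105996,  0.38800277, -0.3870259 ]), 'force': array([ 0.72823337, -0.56574499, -0.11528109]), 'wrist_torque': array([ 0.01354531,  0.01322457, -0.00016395]), 'gripper_width': 0.08778548089712922}
[[520.66912435   0.         315.46215068]
 [  0.         520.66912435 238.97490635]
 [  0.           0.           1.        ]] 0.007882488375595785 [[-0.16708407 -0.56528739  0.8077952  -0.377929  ]
 [-0.98593351  0.09226847 -0.13936153  0.17938442]
 [ 0.00424529 -0.81971745 -0.57275238  0.74118886]
 [ 0.          0.          0.          1.        ]]
[[494.37031048   0.         316.41860069]
 [  0.         494.37031048 235.86717516]
 [  0.           0.           1.        ]] 0.023165451764187366 [[ 0.01730144 -0.99634555  0.08364328  0.49973857]
 [-0.99958499 -0.01530912  0.02440226 -0.01508501]
 [-0.02303258 -0.08403076 -0.99619693  1.25156798]
 [ 0.          0.          0.          1.        ]]
```

View pics/top0.png

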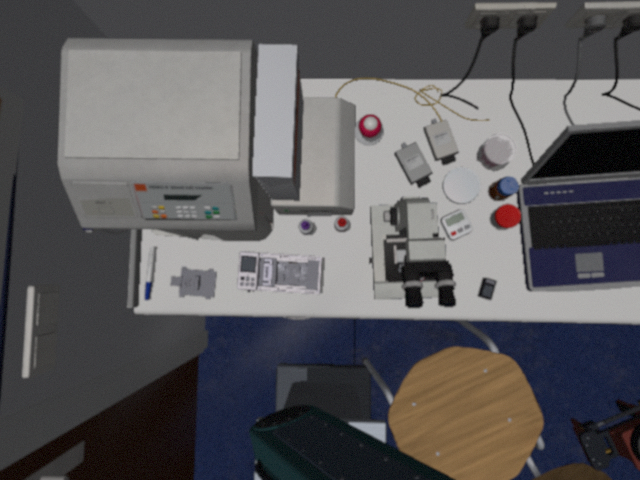

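View pics/scene0.png

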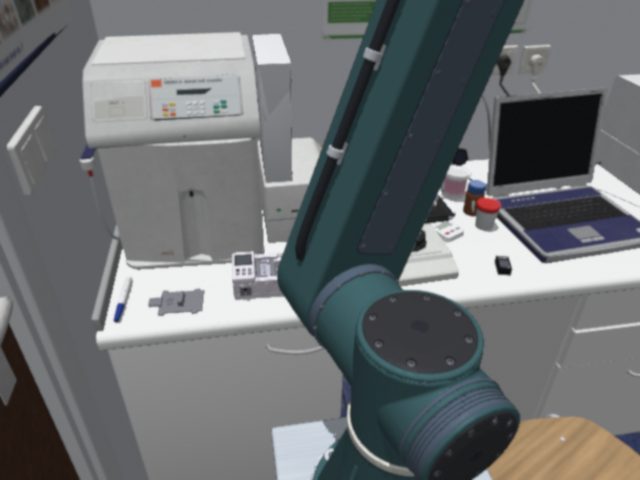

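Top view: the analyser is at about (280,272) with its console on the left. The cover is at (195,283) with its tab to the left, and the cartridge is at (487,288). In the scene view the cartridge is at (503,265) and the cover at (180,300). Next I'll zoom in on these.

```bash
python3 - <<'E'
from h import *
a=cv2.imread('pics/top0.png');b=cv2.imread('pics/scene0.png')
f=lambda im,x,y,w,h,k:cv2.resize(im[y:y+h,x:x+w],None,fx=k,fy=k,interpolation=cv2.INTER_CUBIC)
r1=f(a,165,240,160,60,5)
r2=np.hstack([f(a,465,265,50,40,6),f(b,485,245,40,40,6),f(b,145,280,65,40,4)])[:240]if 0 else None
o=np.zeros((600,800,3),np.uint8);o[:300]=r1
x=f(a,467,268,40,40,7);o[310:590,:280]=x
x=f(b,485,245,40,40,7);o[310:590,290:570]=x
x=f(b,145,280,64,40,3.5);o[310:450,574:798]=x
cv2.imwrite('pics/z1.png',o)
E
```

```text
(no output)
```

View pics/z1.png

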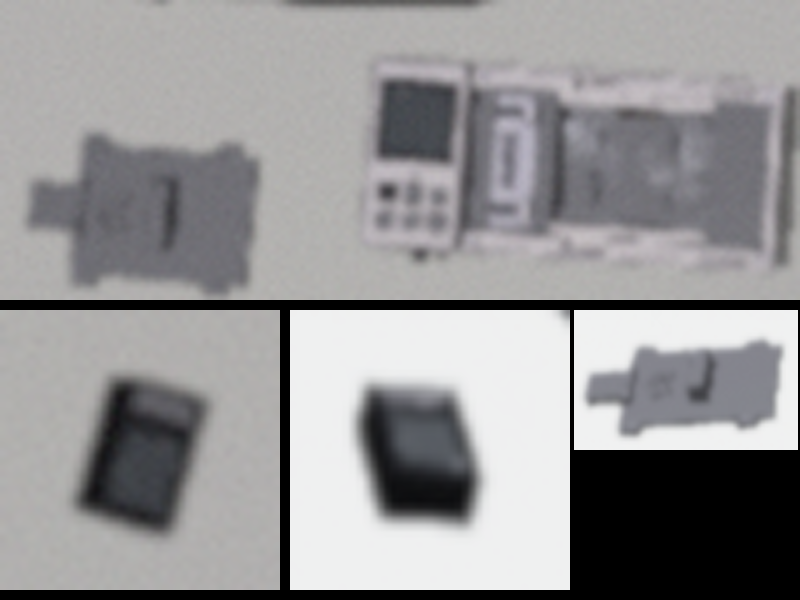

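The zoom shows the console outline, with corners at about (239,251) and (258,290) in the full picture. The cover's tab points left. The cartridge lies with its long axis roughly along world x, and the front end face seen in the scene view has no brass, so the contacts face +x. Now I'll measure edge lines.

```bash
cat >> h.py <<'E'
def load(f):
    return dict(np.load('pics/'+f+'.npz'))
def crop(P,off,k): return (np.array(P,float)+.5)/k-.5+np.array(off)
def edge(s,a,b,hw=3.5,trim=.12):
    "refine seed segment a-b (px) to the strongest-gradient line, returns two endpoints"
    g=cv2.GaussianBlur(cv2.cvtColor(s['pixels'],cv2.COLOR_RGB2GRAY).astype(np.float32),(0,0),.7)
    a,b=np.array(a,float),np.array(b,float);t=np.linspace(trim,1-trim,25);n=np.array([-(b-a)[1],(b-a)[0]]);n/=np.linalg.norm(n)
    d=np.arange(-hw,hw+.01,.1);P=a+t[:,None]*(b-a);X=P[:,None]+d[None,:,None]*n
    V=cv2.remap(g,X[...,0].astype(np.float32),X[...,1].astype(np.float32),cv2.INTER_LINEAR)
    G=np.abs(np.gradient(V,axis=1)); i=G.argmax(1)
    w=G[np.arange(len(i)),i]; o=d[i]
    keep=np.ones(len(o),bool)
    for _ in range(4):
        c=np.polyfit(t[keep],o[keep],1,w=w[keep]); r=o-np.polyval(c,t); keep=np.abs(r)<max(.35,1.5*np.median(np.abs(r)))
    return np.array([a+n*np.polyval(c,0),b+n*np.polyval(c,1)]),np.std(r[keep])
def quad(s,pts,z,hw=3.5):
    "refined quad corners on plane z from 4 seed corners (cyclic)"
    L=[];
    for i in range(4):
        e,r=edge(s,pts[i],pts[(i+1)%4],hw); p,q=[onz(s,*x,z)[:2] for x in e]; L.append(np.cross(np.r_[p,1],np.r_[q,1]))
    C=[np.cross(L[i-1],L[i]) for i in range(4)]; return np.array([c[:2]/c[2] for c in C])
def desc(C):
    m=C.mean(0); e=[np.linalg.norm(C[(i+1)%4]-C[i])*1e3 for i in range(4)]
    a=C[1]-C[0]+C[2]-C[3]; return m.round(4),np.round(e,1),np.degrees(np.arctan2(a[1],a[0])).round(1)
E
python3 - <<'E'
from h import *
t=load('top0');sc=load('scene0')
con=crop([(362,243),(372,57),(468,65),(458,250)],(165,240),5)
C=quad(t,con,.060);print('console',desc(C),C.round(4).tolist())
full=crop([(362,243),(372,57),(795,88),(788,265)],(165,240),5)
cart=crop([(77,500-310),(115,378-310),(208,398-310),(170,530-310)],(467,268),7)
ctop=crop([(100,515-310),(132,380-310),(208,398-310),(170,530-310)],(467,268),7)
C=quad(t,ctop,.020,2);print('cart top',desc(C))
cs=crop([(378,470),(368,388),(455,388),(475,470)],(485-290/7,245-310/7),7)
print('cart scene',[onz(sc,*p,.02).round(3) for p in cs])
cov=crop([(75,285),(88,145),(257,153),(245,290)],(165,240),5)
C=quad(t,cov,.004);print('cover',desc(C),C.round(4).tolist())
for nm,p in(('rib scene',(700,380)),):
    q=crop([(p[0],p[1])],(145-574/3.5,280-310/3.5),3.5)[0];print(nm,q,onz(sc,*q,.018))
q=crop([(172,212)],(165,240),5)[0];print('rib top',onz(t,*q,.018))
for l,p in (('rightend',(790,176)),('bayR',(768,170))): print(l,onz(t,*crop([p],(165,240),5)[0],.05))
q=env.get_obs()['eef_rot'];from scipy.spatial.transform import Rotation as R
print(R.from_quat(q[[1,2,3,0]]).as_matrix().round(3))
E
```

```text
console (array([0.5107, 0.1768]), array([74. , 35.8, 86.5, 43.8]), np.float64(3.7)) [[0.478, 0.1949], [0.5519, 0.1973], [0.5495, 0.1615], [0.4634, 0.1536]]
cart top (array([ 0.481 , -0.4065]), array([51.2, 31.2, 49.8, 29.3]), np.float64(-15.4))
cart scene [array([ 0.463, -0.38 ,  0.02 ]), array([ 0.505, -0.397,  0.02 ]), array([ 0.501, -0.425,  0.02 ]), array([ 0.458, -0.411,  0.02 ])]
cover (array([0.4812, 0.3136]), array([59.4, 90.8, 73.4, 92.6]), np.float64(-4.3)) [[0.4554, 0.3618], [0.5146, 0.3564], [0.5141, 0.2657], [0.4408, 0.2704]]
rib scene [180.64285714 299.64285714] [0.47049465 0.31608315 0.018     ]
rib top [0.48331405 0.30614351 0.018     ]
rightend [ 0.50621485 -0.00226767  0.05      ]
bayR [0.5089296  0.00844151 0.05      ]
[[ 0.399 -0.     0.917]
 [-0.917  0.002  0.399]
 [-0.002 -1.     0.   ]]
```

```bash
cat >> h.py <<'E'
from scipy.spatial.transform import Rotation as R
def go(target,yaw=None):
    "print tool-frame shift (mm) to the world target, and turn (rad) for tool-x heading yaw deg"
    o=env.get_obs();q=o['eef_rot'];M=R.from_quat(q[[1,2,3,0]]).as_matrix();h=np.degrees(np.arctan2(M[1,0],M[0,0]))
    d=(np.array(target)-o['eef_pos'])*1e3
    t=None if yaw is None else np.radians(-(((yaw-h)+180)%360-180))
    if t is not None:
        M2=R.from_euler('z',-t).as_matrix()@M
    else: M2=M
    print('t',o['time_s'],'pos',o['eef_pos'].round(4),'head',h.round(2),'shift now',(M.T@d).round(1),'after turn',(M2.T@d).round(1),'turn',t,'F',o['force'].round(1),'w',o['gripper_width'])
E
python3 -c "
from h import *
go([.481,-.4065,.10],-105.4)"
```

```text
t 0.1 pos [ 0.2394 -0.5495  0.2409] head -66.46 shift now [-34.5 141.  278.6] after turn [-201.8  141.3  194.9] turn 0.6795654444035936 F [-0.4 -0.1  0.6] w 0.08746129734015157
```

>>> carry_out([
  [[0,0,0,0.113],[0,0,0,0.113],[0,0,0,0.113],[0,0,0,0.113],[0,0,0,0.113],[0,0,0,0.113],[0,0,0,0]],
], gripper=70)

```text
time_s: 0.68
eef_pos: [0.2387, -0.5469, 0.2374]
eef_rot: [0.421, -0.419, 0.572, -0.566]
force: [-0.1, 0.3, -0.2]
gripper_width: 0.0641
```

```bash
python3 -c "
from h import *
go([.481,-.4065,.10],-105.4)"
```

```text
t 0.6833 pos [ 0.2387 -0.5469  0.2374] head -107.14 shift now [-204.6  138.   190.9] after turn [-198.7  137.9  197.1] turn -0.030319453242998427 F [-0.1  0.3 -0.2] w 0.064071492234148
```

>>> carry_out([
  [[-25,15,24.5,-0.004],[-25,15,24.5,-0.004],[-25,15,24.5,-0.004],[-25,15,24.5,-0.004],[-25,15,24.5,-0.004],[-25,15,24.5,-0.004],[-25,15,24.5,-0.004],[-25,15,24.5,0],[0,0,0,0]],
])

```text
time_s: 1.43
eef_pos: [0.4884, -0.4046, 0.1114]
eef_rot: [0.435, -0.436, 0.559, -0.555]
force: [-0.1, 0.2, 0.2]
gripper_width: 0.0637
```

```bash
python3 -c "
from h import *
go([.481,-.4065,.10],-105.4)
snap('scene','scene1.png');t=snap('top','top1.png')
a=cv2.imread('pics/top1.png');b=cv2.imread('pics/scene1.png')
f=lambda im,x,y,w,h,k:cv2.resize(im[y:y+h,x:x+w],None,fx=k,fy=k,interpolation=cv2.INTER_CUBIC)
o=np.zeros((600,800,3),np.uint8);o[:300]=f(a,228,240,100,60,5)[:, :500].repeat(1,0) if 0 else 0
x=f(a,230,245,100,50,8);o[:400]=x[:400]
x=f(b,220,240,110,65,3);o[402:597,:330]=x
x=f(a,460,255,60,45,4);o[402:582,340:580]=x
cv2.imwrite('pics/z2.png',o)
"
```

```text
t 1.4333 pos [ 0.4884 -0.4046  0.1114] head -103.96 shift now [ 3.6 11.5 -6.7] after turn [ 3.8 11.5 -6.6] turn 0.02509490423066439 F [-0.1  0.2  0.2] w 0.06368046051733298
```

View pics/z2.png

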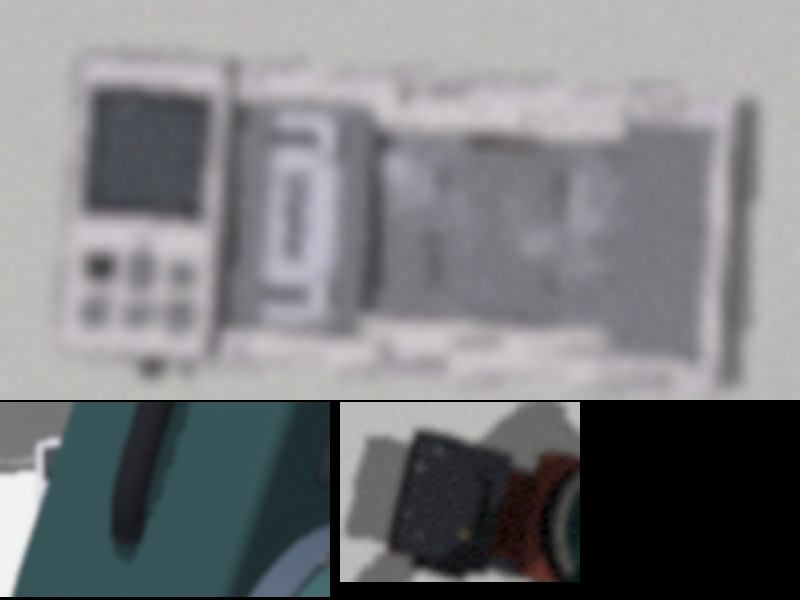

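The analyser's low-contrast outline is visible here, with the console's right edge at crop x of about 235 down to 213. The steel strike spans 265–335, the bay's left edge is at about 375 and the right end at about 745. The gripper is over the cartridge. I'll average several frames and use colour to find the outline, correcting the hover pose at the same time.

>>> carry_out([
  [[3.8,0,-6.6,0.025],[0,0,0,0]],
])

```text
time_s: 1.7
eef_pos: [0.4764, -0.4113, 0.114]
eef_rot: [0.427, -0.43, 0.564, -0.561]
force: [-0.3, 0.4, 0.2]
gripper_width: 0.0638
```

```bash
cat > an.py <<'E'
from h import *
ss=[env.snapshot('top') for _ in range(12)]
m=np.mean([x['pixels'].astype(np.float32) for x in ss],0); t=ss[0]; np.savez('pics/topavg',avg=m,**t)
go([.481,-.4065,.026],-105.4)
rg=m[...,0]-m[...,1]; gr=m.mean(2)
def prof(ch,a,b,n=3,hw=4):
    a,b=np.array(a,float),np.array(b,float);N=np.array([-(b-a)[1],(b-a)[0]]);N/=np.linalg.norm(N);d=np.arange(-hw,hw+.01,.1);out=[]
    for i in range(n):
        T=np.linspace(.06+.88*i/n,.06+.88*(i+1)/n,40);X=a+T[:,None]*(b-a);X=X[:,None]+d[None,:,None]*N
        V=cv2.remap(ch.astype(np.float32),X[...,0].astype(np.float32),X[...,1].astype(np.float32),cv2.INTER_LINEAR).mean(0)
        g=np.gradient(cv2.GaussianBlur(V[None],(0,0),4)[0])/.1;j=np.abs(g).argmax();c=a+T.mean()*(b-a)+N*d[j];out.append((c,g[j],d[j]))
    return out
c=lambda P:crop(P,(230,245),8)
for nm,a,b,z,chs in (('back x=46',(240,62),(740,95),.0505,(rg,gr)),('front x=-46',(215,358),(715,388),.0505,(rg,gr)),
  ('conback',(80,52),(232,62),.06,(rg,gr)),('confront',(60,350),(210,358),.06,(rg,gr)),
  ('left y=100',(78,55),(60,350),.06,(rg,gr)),('right y=-100',(745,97),(727,385),.0505,(rg,gr)),('conright y=52',(235,62),(213,355),.06,(gr,)),
  ('bayleft y=10',(378,130),(370,310),.042,(gr,)),('strikeL',(265,125),(258,310),.048,(gr,)),('strikeR',(335,125),(325,310),.048,(gr,))):
    p,q=c([a,b])
    for k,ch in enumerate(chs):
        print(nm,k,[(onz(t,*e[0],z)[:2].round(4).tolist(),round(float(e[1]),1),round(float(e[2]),1)) for e in prof(ch,p,q)])
E
python3 an.py
```

```text
t 2.3 pos [ 0.4785 -0.4105  0.1138] head -105.35 shift now [-4.6 87.8  1.7] after turn [-4.6 87.8  1.7] turn 0.0008535562061988284 F [-0.1  0.3 -0.5] w 0.06395955398864919
back x=46 0 [([0.5571, 0.1206], 1.6, -0.2), ([0.5549, 0.0759], 1.7, -0.2), ([0.5522, 0.0312], 1.3, 0.0)]
back x=46 1 [([0.5484, 0.121], -8.7, 3.4), ([0.5488, 0.0761], 7.6, 2.3), ([0.544, 0.0316], -7.4, 3.4)]
front x=-46 0 [([0.4657, 0.126], -1.6, 0.6), ([0.4631, 0.0816], -1.6, 0.9), ([0.461, 0.0372], -1.5, 1.0)]
front x=-46 1 [([0.4748, 0.1257], 16.0, -3.2), ([0.4682, 0.0814], -7.5, -1.2), ([0.4706, 0.0368], 14.2, -3.0)]
conback 0 [([0.5593, 0.19], 1.7, 0.1), ([0.5589, 0.1764], 1.8, 0.0), ([0.5587, 0.1629], 1.8, -0.2)]
conback 1 [([0.5516, 0.1903], -30.3, 3.3), ([0.5509, 0.1767], -32.9, 3.3), ([0.5502, 0.1632], -25.9, 3.3)]
confront 0 [([0.4697, 0.1934], -2.0, 0.1), ([0.4693, 0.1801], -1.9, 0.1), ([0.4676, 0.1669], -1.8, 0.6)]
confront 1 [([0.4774, 0.1933], 16.7, -3.1), ([0.47, 0.1801], -22.2, -0.2), ([0.4693, 0.1669], -19.2, -0.1)]
left y=100 0 [([0.5404, 0.1944], 2.6, -2.6), ([0.5143, 0.1949], 1.7, -2.7), ([0.4886, 0.2034], -1.9, 0.5)]
left y=100 1 [([0.5405, 0.1961], 32.8, -1.9), ([0.5144, 0.1969], 22.7, -1.9), ([0.4883, 0.196], 23.3, -2.6)]
right y=-100 0 [([0.5321, 0.0015], 1.9, 1.0), ([0.5065, 0.0027], 2.0, 1.0), ([0.4811, 0.0036], 1.9, 0.9)]
right y=-100 1 [([0.5321, 0.0022], 34.4, 1.3), ([0.5066, 0.0031], 33.0, 1.2), ([0.4811, 0.0046], 34.3, 1.3)]
conright y=52 0 [([0.5398, 0.1601], -25.1, 2.8), ([0.5136, 0.1553], 35.9, 0.3), ([0.4878, 0.157], 36.6, 0.5)]
bayleft y=10 0 [([0.527, 0.1083], -28.1, -1.0), ([0.5109, 0.1081], -22.9, -1.2), ([0.4948, 0.108], -20.2, -1.4)]
strikeL 0 [([0.5276, 0.1421], -17.2, -1.0), ([0.5111, 0.1435], -21.2, -0.5), ([0.4947, 0.1437], -16.6, -0.5)]
strikeR 0 [([0.5279, 0.1227], 27.6, -0.3), ([0.5114, 0.1222], 28.5, -0.7), ([0.495, 0.1236], 26.1, -0.3)]
```

>>> carry_out([
  [[-4.6,20,1.7,0],[0,30,0,0],[0,20,0,0],[0,0,0,0],[0,0,0,0]],
])

```text
time_s: 2.72
eef_pos: [0.4835, -0.408, 0.0438]
eef_rot: [-0.428, 0.43, -0.561, 0.563]
force: [0.2, 0.3, -0.3]
gripper_width: 0.0637
```

```bash
python3 -c "
from h import *
go([.481,-.4065,.026],-105.4)"
```

```text
t 2.7167 pos [ 0.4835 -0.408   0.0438] head -105.29 shift now [-0.8 17.8 -2.8] after turn [-0.8 17.8 -2.8] turn 0.001880833103180774 F [ 0.2  0.3 -0.3] w 0.06368572217233665
```

Now I'll finish the descent and close.

>>> carry_out([
  [[-0.8,10,-2.8,0],[0,6,0,0],[0,0,0,0],[0,0,0,0]],
])

```text
time_s: 3.05
eef_pos: [0.482, -0.4075, 0.0292]
eef_rot: [-0.428, 0.43, -0.56, 0.564]
force: [-0.1, 0.5, 0.4]
gripper_width: 0.0638
```

>>> carry_out([
  [[0,0,0,0],[0,0,0,0],[0,0,0,0],[0,0,0,0],[0,0,0,0],[0,0,0,0],[0,0,0,0]],
], gripper=255)

```text
time_s: 3.63
eef_pos: [0.4832, -0.4089, 0.0318]
eef_rot: [-0.428, 0.43, -0.558, 0.566]
force: [-0.1, -0.7, -2.0]
gripper_width: 0.0298
```

```bash
python3 -c "
from h import *
go([.481,-.4065,.026],-105.4)"
```

```text
t 3.6333 pos [ 0.4832 -0.4089  0.0318] head -105.29 shift now [-1.8  5.8 -2.8] after turn [-1.8  5.8 -2.8] turn 0.00198420353903139 F [-0.1 -0.7 -2. ] w 0.029772254850794308
```

>>> carry_out([
  [[0,-30,0,0],[0,-35,0,0],[0,-35,-20,-0.05],[0,-20,-30,-0.05],[0,-10,-30,-0.05],[0,0,-20,-0.05],[0,0,0,0]],
])

```text
time_s: 4.22
eef_pos: [0.3818, -0.3875, 0.1652]
eef_rot: [-0.485, 0.487, -0.511, 0.516]
force: [-0.8, 0.8, -0.9]
gripper_width: 0.0297
```

```bash
python3 -c "
from h import *
go([.39,-.03,.15],-93)"
```

```text
t 4.2167 pos [ 0.3818 -0.3875  0.1652] head -93.13 shift now [-357.6   12.2  -11.4] after turn [-357.6   12.2  -10.6] turn -0.0022210840032435204 F [-0.8  0.8 -0.9] w 0.029661612535632983
```

>>> carry_out([
  [[-38,0,-1,0],[-40,0,-1,0],[-40,0,-1,0],[-40,0,-1,0],[-40,0,-1,0],[-40,0,-1,0],[-40,0,-1,0],[-40,0,-1,0],[-38,0,-1,0],[0,0,0,0]],
])

```text
time_s: 5.05
eef_pos: [0.4024, -0.0231, 0.1605]
eef_rot: [-0.48, 0.48, -0.512, 0.527]
force: [-0.7, -0.3, -1.1]
gripper_width: 0.03
```

```bash
python3 -c "
from h import *
go([.5116,.0748,.12],-93)"
```

```text
t 5.05 pos [ 0.4024 -0.0231  0.1605] head -94.55 shift now [-106.8   40.5  100.5] after turn [-104.    40.6  103.3] turn -0.02703824408428793 F [-0.7 -0.3 -1.1] w 0.029952448675012757
```

>>> carry_out([
  [[-26,6,26,-0.009],[-26,6,26,-0.009],[-26,6,26,-0.009],[-26,6,26,0],[0,0,0,0],[0,0,0,0]],
])

```text
time_s: 5.55
eef_pos: [0.5211, 0.0821, 0.134]
eef_rot: [-0.488, 0.486, -0.505, 0.52]
force: [-0.9, 0.3, -1.1]
gripper_width: 0.0294
```

```bash
cat >> h.py <<'E'
def tilt():
    q=env.get_obs()['eef_rot'];M=R.from_quat(q[[1,2,3,0]]).as_matrix();print('tool y',M[:,1].round(3))
E
python3 -c "
from h import *
go([.5116,.0748,.12],-93);tilt()
t=snap('top','top2.png');sc=snap('scene','scene2.png')
a=cv2.imread('pics/top2.png');b=cv2.imread('pics/scene2.png')
f=lambda im,x,y,w,h,k:cv2.resize(im[y:y+h,x:x+w],None,fx=k,fy=k,interpolation=cv2.INTER_CUBIC)
cv2.imwrite('pics/z3.png',np.hstack([f(a,225,200,110,130,3.6),f(b,200,200,110,130,3.6)]))
"
```

```text
t 5.55 pos [0.5211 0.0821 0.134 ] head -92.95 shift now [ 7.6 13.9 -9.4] after turn [ 7.6 13.9 -9.4] turn 0.0008919455196527454 F [-0.9  0.3 -1.1] w 0.02939054937401217
tool y [ 0.016 -0.015 -1.   ]
```

View pics/z3.png

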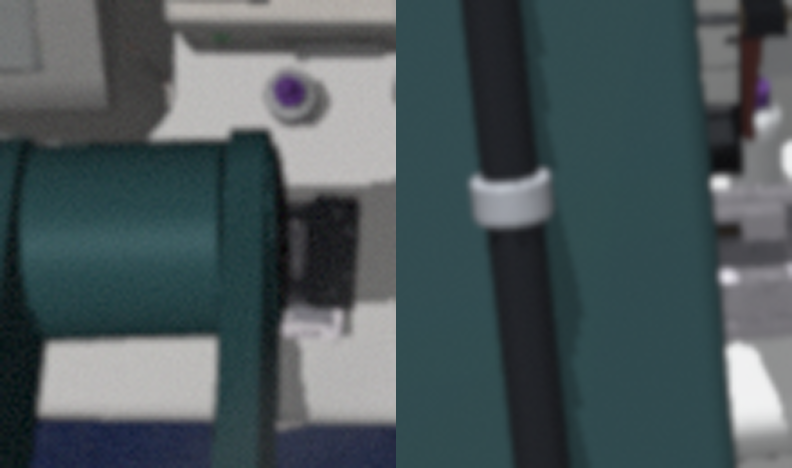

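The arm hides the bay in both views, so I'll place the cartridge from the measured poses and watch the force.

>>> carry_out([
  [[7.6,7,-9.4,0],[0,0,0,0],[0,0,0,0],[0,0,0,0]],
])

```text
time_s: 5.98
eef_pos: [0.5082, 0.0705, 0.1277]
eef_rot: [-0.485, 0.485, -0.507, 0.522]
force: [-0.0, -0.5, -1.1]
gripper_width: 0.0296
```

```bash
python3 -c "
from h import *
go([.5116,.0748,.075],-93);tilt()"
```

```text
t 5.9833 pos [0.5082 0.0705 0.1277] head -93.34 shift now [-5.2 52.7  2.3] after turn [-5.2 52.7  2.4] turn -0.0059296684919715 F [-0.  -0.5 -1.1] w 0.029646793543150023
tool y [ 0.015 -0.015 -1.   ]
```

>>> carry_out([
  [[-3.5,20,1.6,-0.004],[0,16,0,0],[0,8,0,0],[0,0,0,0],[0,0,0,0],[0,0,0,0]],
])

```text
time_s: 6.48
eef_pos: [0.5132, 0.0715, 0.0861]
eef_rot: [-0.487, 0.483, -0.505, 0.523]
force: [-0.7, 0.4, -1.8]
gripper_width: 0.0299
```

```bash
python3 -c "
from h import *
go([.5116,.0748,.052],-93);tilt()"
```

```text
t 6.4833 pos [0.5132 0.0715 0.0861] head -93.37 shift now [-3.7 34.  -2.5] after turn [-3.7 34.  -2.5] turn -0.00652566549964609 F [-0.7  0.4 -1.8] w 0.029930972120388446
tool y [ 0.021 -0.015 -1.   ]
```

>>> carry_out([
  [[-3,8,-2,-0.005],[0,8,0,0],[0,0,0,0],[0,0,0,0]],
])

```text
time_s: 6.82
eef_pos: [0.5132, 0.0747, 0.0706]
eef_rot: [-0.489, 0.484, -0.503, 0.523]
force: [-0.2, -1.1, -0.6]
gripper_width: 0.0295
```

```bash
python3 -c "
from h import *
go([.5116,.0748,.052],-93)"
```

```text
t 6.8167 pos [0.5132 0.0747 0.0706] head -93.07 shift now [-0.2 18.5 -2.1] after turn [-0.2 18.5 -2.1] turn -0.0011777798584818174 F [-0.2 -1.1 -0.6] w 0.029496954374119665
```

>>> carry_out([
  [[-0.2,6,-2,0],[0,6,0,0],[0,0,0,0],[0,0,0,0]],
])

```text
time_s: 7.15
eef_pos: [0.5112, 0.075, 0.0572]
eef_rot: [-0.489, 0.484, -0.503, 0.523]
force: [0.5, -0.5, -0.9]
gripper_width: 0.0297
```

```bash
python3 -c "
from h import *
go([.5116,.0748,.052],-93)"
```

```text
t 7.15 pos [0.5112 0.075  0.0572] head -93.05 shift now [0.1 5.2 0.2] after turn [0.1 5.2 0.2] turn -0.0008914003276506515 F [ 0.5 -0.5 -0.9] w 0.029719714527495375
```

>>> carry_out([
  [[0,2,0,0],[0,2,0,0],[0,1.5,0,0],[0,0,0,0]],
])

```text
time_s: 7.48
eef_pos: [0.5118, 0.0749, 0.052]
eef_rot: [-0.489, 0.484, -0.503, 0.523]
force: [-1.7, 0.3, 3.0]
gripper_width: 0.0298
```

>>> carry_out([
  [[0,1.5,0,0],[0,1.5,0,0],[0,0,0,0]],
])

```text
time_s: 7.73
eef_pos: [0.5121, 0.0749, 0.0523]
eef_rot: [-0.49, 0.483, -0.503, 0.523]
force: [0.9, -0.2, -0.8]
gripper_width: 0.0297
```

>>> carry_out([
  [[0,0,0,0],[0,0,0,0],[0,0,0,0],[0,0,0,0]],
], gripper=140)

```text
time_s: 8.07
eef_pos: [0.513, 0.0748, 0.0528]
eef_rot: [-0.49, 0.483, -0.502, 0.524]
force: [0.2, -0.1, 0.7]
gripper_width: 0.0397
```

>>> carry_out([
  [[0,-10,0,0],[0,-30,0,0],[0,-35,0,0],[0,-35,0,0],[0,0,0,0]],
])

```text
time_s: 8.48
eef_pos: [0.5076, 0.0764, 0.1661]
eef_rot: [-0.488, 0.485, -0.504, 0.522]
force: [0.2, 0.3, 0.5]
gripper_width: 0.0397
```

```bash
python3 -c "
from h import *
go([.483,.310,.15],-86);tilt()"
```

```text
t 8.4833 pos [0.5076 0.0764 0.1661] head -93.09 shift now [-232.2   12.1  -37.4] after turn [-235.    12.6   -8.6] turn -0.12368126911821098 F [0.2 0.3 0.5] w 0.039669237589481404
tool y [ 0.02  -0.015 -1.   ]
```

>>> carry_out([
  [[20,-5,-30,0],[30,0,-28,0],[38,0,-24,0],[40,0,0,0],[40,0,0,0],[30,0,0,0],[0,0,0,0]],
])

```text
time_s: 9.07
eef_pos: [0.4161, -0.1193, 0.1763]
eef_rot: [-0.493, 0.484, -0.499, 0.523]
force: [0.4, 0.7, -0.0]
gripper_width: 0.0393
```

```bash
python3 -c "
from h import *
go([.483,.310,.15],-86);tilt()
m=np.mean([env.snapshot('top')['pixels'].astype(np.float32) for _ in range(8)],0)
t=snap('top','top3.png');sc=snap('scene','scene3.png');np.savez('pics/topavg3',avg=m,**t)
a=m[:,:,::-1].clip(0,255).astype(np.uint8);b=cv2.imread('pics/scene3.png')
f=lambda im,x,y,w,h,k:cv2.resize(im[y:y+h,x:x+w],None,fx=k,fy=k,interpolation=cv2.INTER_CUBIC)
o=np.zeros((600,800,3),np.uint8);o[:360]=f(a,230,250,100,45,8)
o[365:597,:464]=f(a,165,258,66,33,7.03)[:232,:464]
o[365:595,470:800]=f(b,225,240,66,46,5)[:230]
cv2.imwrite('pics/z4.png',o)
"
```

```text
t 9.0667 pos [ 0.4161 -0.1193  0.1763] head -92.62 shift now [-432.2   21.8   46.5] after turn [-423.9   23.6   95.9] turn -0.11551893761578998 F [ 0.4  0.7 -0. ] w 0.03932234211200288
tool y [ 0.033 -0.016 -0.999]
```

View pics/z4.png

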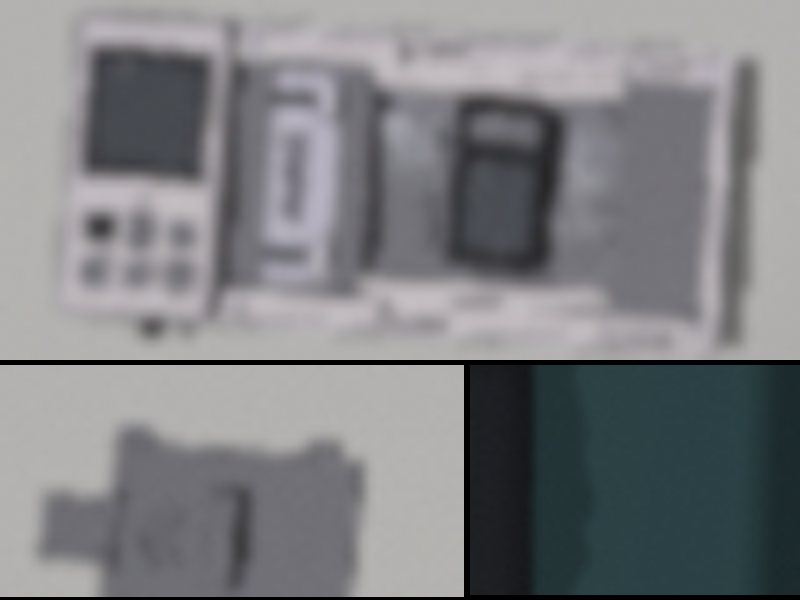

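The cartridge sits centrally in the bay, with its top at about crop (450–565, 100–272) and its lighter contact-end band to the back. Now I'll measure the cartridge's fit and the cover pose.

```bash
python3 - <<'E'
from h import *
t=load('topavg3');t['pixels']=t['avg'].clip(0,255).astype(np.uint8)
A=np.array([.5103,.1029]);y=np.radians(-3.05);Ra=np.array([[np.cos(y),-np.sin(y)],[np.sin(y),np.cos(y)]])
c=crop([(449,262),(464,98),(550,110),(536,270)],(230,250),8)
for z in (.04,):
    C=quad(t,c,z,1.8);print('cart',desc(C),'in analyser mm',((C.mean(0)-A)@Ra*1e3).round(1))
k=7.03;cc=lambda P:crop(P,(165,258),k)
def ln(a,b,z=.004):
    e,r=edge(t,*cc([a,b]),2.5,.05);p=[onz(t,*x,z)[:2] for x in e];return np.array(p),r
# full-image cover contour: threshold
g=cv2.cvtColor(t['pixels'],cv2.COLOR_RGB2GRAY)[262:305,165:222]
k2,m=cv2.threshold(cv2.resize(g,None,fx=8,fy=8,interpolation=cv2.INTER_CUBIC),0,255,cv2.THRESH_OTSU|cv2.THRESH_BINARY_INV)
ct=max(cv2.findContours(m,cv2.RETR_EXTERNAL,cv2.CHAIN_APPROX_NONE)[0],key=cv2.contourArea)[:,0]
P=np.array([onz(t,*q,.004)[:2] for q in crop(ct,(165,262),8)])
# yaw by minimal PCA-free approach: minAreaRect of world mm
r=cv2.minAreaRect((P*1e4).astype(np.float32));print('rect',r)
w=P-P.mean(0)
for yaw in np.radians(np.arange(-8,-.9,1)):
    pass
b=cv2.boxPoints(r)/1e4;print(b.round(4).tolist())
cv2.imwrite('pics/cov.png',cv2.drawContours(cv2.cvtColor(cv2.resize(g,None,fx=8,fy=8,interpolation=cv2.INTER_CUBIC),cv2.COLOR_GRAY2BGR),[ct[:,None]],-1,(0,0,255),1))
np.save('pics/covP.npy',P)
E
```

```text
cart (array([0.5097, 0.072 ]), array([53.8, 33.4, 56.3, 32.9]), np.float64(-3.7)) in analyser mm [  1.  -30.9]
rect ((4822.86767578125, 3251.1015625), (1151.234375, 772.3967895507812), 86.45487213134766)
[[0.44020000100135803, 0.27000001072883606], [0.517300009727478, 0.2653000056743622], [0.524399995803833, 0.38019999861717224], [0.447299987077713, 0.3849000036716461]]
```

View pics/cov.png

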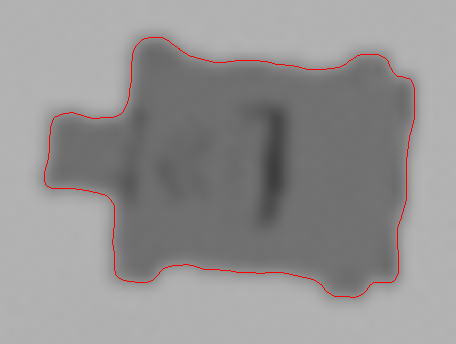

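>>> carry_out([
  [[-40,0,0,0],[-40,0,0,0],[-40,0,0,0],[-40,0,4,0],[-40,0,7,0],[-40,0,7,0],[-40,0,7,0],[-40,0,7,0],[-40,0,7,0],[0,0,0,0]],
])

```text
time_s: 10.4
eef_pos: [0.4729, 0.2565, 0.1732]
eef_rot: [-0.496, 0.482, -0.498, 0.524]
force: [1.3, 0.5, 0.4]
gripper_width: 0.0401
```

```bash
python3 -c "
from h import *
go([.4816,.314,.10],-93.5);tilt()"
```

```text
t 10.4 pos [0.4729 0.2565 0.1732] head -92.48 shift now [-58.6  72.8   3.3] after turn [-58.7  72.7   2.2] turn 0.01772474982972241 F [1.3 0.5 0.4] w 0.04005563310793025
tool y [ 0.04  -0.013 -0.999]
```

>>> carry_out([
  [[-28,15,1,0.009],[-22,15,1,0.009],[0,10,0,0],[0,10,0,0],[0,0,0,0],[0,0,0,0]],
])

```text
time_s: 10.9
eef_pos: [0.4778, 0.3112, 0.1201]
eef_rot: [-0.494, 0.48, -0.499, 0.526]
force: [0.0, -0.8, -0.1]
gripper_width: 0.0396
```

```bash
python3 -c "
from h import *
go([.4816,.314,.05],-93.5);tilt()"
```

```text
t 10.9 pos [0.4778 0.3112 0.1201] head -92.94 shift now [-3.8 70.2  0.8] after turn [-3.9 70.2  0.8] turn 0.009711898027036462 F [ 0.  -0.8 -0.1] w 0.03960905276986063
tool y [ 0.04  -0.014 -0.999]
```

>>> carry_out([
  [[-3,20,0.8,0.009],[0,20,0,0],[0,15,0,0],[0,8,0,0],[0,0,0,0],[0,0,0,0],[0,0,0,0]],
])

```text
time_s: 11.48
eef_pos: [0.4833, 0.3071, 0.0598]
eef_rot: [-0.491, 0.475, -0.502, 0.53]
force: [-0.8, -0.3, 0.0]
gripper_width: 0.0398
```

```bash
python3 -c "
from h import *
go([.4816,.314,.026],-93.5);tilt()"
```

```text
t 11.4833 pos [0.4833 0.3071 0.0598] head -93.83 shift now [-7.1 33.6 -3.7] after turn [-7.1 33.6 -3.7] turn -0.00583178922901347 F [-0.8 -0.3  0. ] w 0.03984465452880224
tool y [ 0.044 -0.014 -0.999]
```

>>> carry_out([
  [[-4,10,-2,0],[-3,10,-1.5,0],[0,6,0,0],[0,0,0,0]],
])

```text
time_s: 11.82
eef_pos: [0.4835, 0.3154, 0.0344]
eef_rot: [-0.493, 0.473, -0.502, 0.531]
force: [0.3, 0.8, -0.5]
gripper_width: 0.0398
```

```bash
python3 -c "
from h import *
go([.4816,.314,.026],-93.5)"
```

```text
t 11.8167 pos [0.4835 0.3154 0.0344] head -93.87 shift now [ 1.5  8.3 -2.2] after turn [ 1.5  8.3 -2.2] turn -0.006433438028995296 F [ 0.3  0.8 -0.5] w 0.039791470077154556
```

>>> carry_out([
  [[1,3,-2,-0.004],[0,3,-1,0],[0,2,0,0],[0,0,0,0]],
])

```text
time_s: 12.15
eef_pos: [0.4799, 0.3147, 0.0246]
eef_rot: [-0.494, 0.475, -0.5, 0.53]
force: [0.3, 0.2, -0.3]
gripper_width: 0.0396
```

```bash
python3 -c "
from h import *
go([.4816,.314,.026],-93.5)"
```

```text
t 12.15 pos [0.4799 0.3147 0.0246] head -93.55 shift now [ 0.6 -1.3  1.8] after turn [ 0.6 -1.3  1.8] turn -0.0009076145316320716 F [ 0.3  0.2 -0.3] w 0.03959584422614982
```

Good. Closing now, commanding a slight lift to counter the drift.

>>> carry_out([
  [[0,0,1.5,0],[0,0,0,0],[0,0,0,0],[0,0,0,0],[0,0,0,0],[0,0,0,0],[0,0,0,0]],
], gripper=255)

```text
time_s: 12.73
eef_pos: [0.482, 0.3147, 0.0252]
eef_rot: [-0.494, 0.474, -0.5, 0.53]
force: [-0.2, -0.4, -0.7]
gripper_width: 0.0097
```

```bash
python3 -c "
from h import *
go([.4816,.314,.026],-93.5);tilt()"
```

```text
t 12.7333 pos [0.482  0.3147 0.0252] head -93.57 shift now [ 0.8 -0.8 -0.3] after turn [ 0.8 -0.8 -0.4] turn -0.0011659431600697457 F [-0.2 -0.4 -0.7] w 0.0097076383573301
tool y [ 0.049 -0.011 -0.999]
```

>>> carry_out([
  [[0,-15,0,0],[0,-30,0,0],[0,-35,0,0],[0,-30,0,0],[20,0,0,0],[35,0,2,0],[35,0,2,0],[35,0,2,0],[35,0,2,0],[35,0,2,0]],
])

```text
time_s: 13.57
eef_pos: [0.4753, 0.1205, 0.1428]
eef_rot: [-0.498, 0.475, -0.497, 0.528]
force: [1.3, 0.3, -1.0]
gripper_width: 0.0099
```

```bash
python3 -c "
from h import *
go([.5083,.057,.13],-93.05);tilt()"
```

```text
t 13.5667 pos [0.4753 0.1205 0.1428] head -92.97 shift now [61.7 15.  35.5] after turn [61.6 15.  35.6] turn 0.0013973963742453857 F [ 1.3  0.3 -1. ] w 0.0099122307166682
tool y [ 0.053 -0.009 -0.999]
```

>>> carry_out([
  [[20,0,12,0],[16,0,12,0],[8,0,6,0],[0,0,0,0],[0,0,0,0]],
])

```text
time_s: 13.98
eef_pos: [0.5011, 0.0665, 0.1447]
eef_rot: [-0.495, 0.475, -0.499, 0.529]
force: [0.2, 0.2, -0.8]
gripper_width: 0.0097
```

```bash
python3 -c "
from h import *
go([.5083,.057,.09],-93.05);tilt()"
```

```text
t 13.9833 pos [0.5011 0.0665 0.1447] head -93.39 shift now [ 8.6 55.1  4.9] after turn [ 8.6 55.1  4.9] turn -0.005861961358644551 F [ 0.2  0.2 -0.8] w 0.009718293881357407
tool y [ 0.05  -0.011 -0.999]
```

>>> carry_out([
  [[5,14,2.5,-0.004],[2,14,1.5,0],[0,10,0,0],[0,0,0,0],[0,0,0,0]],
])

```text
time_s: 14.4
eef_pos: [0.505, 0.0642, 0.1059]
eef_rot: [-0.498, 0.476, -0.498, 0.527]
force: [-0.4, 0.0, -1.0]
gripper_width: 0.0097
```

```bash
python3 -c "
from h import *
go([.5083,.057,.078],-93.05);tilt()"
```

```text
t 14.4 pos [0.505  0.0642 0.1059] head -92.9 shift now [ 6.8 28.1  2.3] after turn [ 6.8 28.1  2.3] turn 0.002590873501342857 F [-0.4  0.  -1. ] w 0.009685433273364028
tool y [ 0.05  -0.009 -0.999]
```

>>> carry_out([
  [[7,8,2,0],[3,8,1,0],[0,4,0,0],[0,0,0,0],[0,0,0,0]],
])

```text
time_s: 14.82
eef_pos: [0.5087, 0.055, 0.0854]
eef_rot: [-0.499, 0.477, -0.497, 0.526]
force: [-0.3, 0.4, -1.5]
gripper_width: 0.0097
```

```bash
python3 -c "
from h import *
go([.5083,.057,.074],-93.05);tilt()"
```

```text
t 14.8167 pos [0.5087 0.055  0.0854] head -92.73 shift now [-2.  11.3 -1.1] after turn [-2.  11.3 -1.1] turn 0.005597595040885005 F [-0.3  0.4 -1.5] w 0.009668043092907311
tool y [ 0.051 -0.008 -0.999]
```

>>> carry_out([
  [[-2,3,-0.5,0.005],[0,3,0,0],[0,0,0,0],[0,0,0,0]],
])

```text
time_s: 15.15
eef_pos: [0.509, 0.0572, 0.0792]
eef_rot: [-0.497, 0.475, -0.498, 0.528]
force: [0.1, 0.1, -1.6]
gripper_width: 0.0099
```

```bash
python3 -c "
from h import *
go([.5083,.057,.074],-93.05);tilt()"
```

```text
t 15.15 pos [0.509  0.0572 0.0792] head -93.08 shift now [ 0.2  5.2 -1. ] after turn [ 0.2  5.2 -1. ] turn -0.0005983811794620972 F [ 0.1  0.1 -1.6] w 0.009851712604263025
tool y [ 0.052 -0.008 -0.999]
```

>>> carry_out([
  [[0,2,-1,0],[0,2,0,0],[0,2,0,0],[0,1,0,0]],
])

```text
time_s: 15.48
eef_pos: [0.5087, 0.0572, 0.0721]
eef_rot: [-0.498, 0.475, -0.498, 0.528]
force: [-0.2, 0.5, -1.3]
gripper_width: 0.0099
```

```bash
python3 -c "
from h import *
go([.5083,.057,.067],-93.05);tilt()"
```

```text
t 15.4833 pos [0.5087 0.0572 0.0721] head -93.07 shift now [ 0.2  5.1 -0.7] after turn [ 0.2  5.1 -0.7] turn -0.0003668165144362448 F [-0.2  0.5 -1.3] w 0.009940506078864056
tool y [ 0.053 -0.008 -0.999]
```

>>> carry_out([
  [[0,2,-0.5,0],[0,2,0,0],[0,1.5,0,0],[0,0,0,0]],
])

```text
time_s: 15.82
eef_pos: [0.5089, 0.0572, 0.0671]
eef_rot: [-0.498, 0.475, -0.498, 0.528]
force: [-0.7, -0.1, -1.2]
gripper_width: 0.01
```

>>> carry_out([
  [[0,1,0,0],[0,1,0,0],[0,0,0,0]],
])

```text
time_s: 16.07
eef_pos: [0.5091, 0.0572, 0.0673]
eef_rot: [-0.498, 0.474, -0.497, 0.528]
force: [-0.1, -0.9, -1.1]
gripper_width: 0.0096
```

```bash
python3 -c "
from h import *
go([.5083,.057,.067],-93.05);tilt()"
```

```text
t 16.0667 pos [0.5091 0.0572 0.0673] head -93.07 shift now [ 0.2  0.2 -0.8] after turn [ 0.2  0.2 -0.8] turn -0.0002807236737554095 F [-0.1 -0.9 -1.1] w 0.009557037951992057
tool y [ 0.055 -0.008 -0.998]
```

>>> carry_out([
  [[0,1.5,0,0],[0,1.5,0,0]],
])

```text
time_s: 16.23
eef_pos: [0.5095, 0.0572, 0.0667]
eef_rot: [-0.499, 0.474, -0.497, 0.529]
force: [-8.8, 0.3, 33.5]
gripper_width: 0.01
```

```bash
python3 -c "
from h import *
go([.5083,.057,.067],-93.05);tilt()"
```

```text
t 16.2333 pos [0.5095 0.0572 0.0667] head -93.05 shift now [ 0.3 -0.3 -1.2] after turn [ 0.3 -0.3 -1.2] turn -7.21147829773158e-05 F [-8.8  0.3 33.5] w 0.010027676157162591
tool y [ 0.056 -0.009 -0.998]
```

Seated, with firm contact at z 0.0667. Now I'll relax the push.

>>> carry_out([
  [[0,-0.5,0,0],[0,0,0,0]],
])

```text
time_s: 16.4
eef_pos: [0.5096, 0.0572, 0.0679]
eef_rot: [-0.499, 0.474, -0.497, 0.529]
force: [-0.3, -0.1, -1.7]
gripper_width: 0.0096
```

>>> carry_out([
  [[-1.5,0,0,0],[-1.5,0,0,0],[-1.5,0,0,0],[0,0,0,0]],
])

```text
time_s: 16.73
eef_pos: [0.5097, 0.062, 0.0668]
eef_rot: [-0.499, 0.474, -0.497, 0.529]
force: [-2.0, -0.2, 6.5]
gripper_width: 0.0096
```

```bash
python3 -c "
from h import *
go([.5083,.057,.067],-93.05);tilt()"
```

```text
t 16.7333 pos [0.5097 0.062  0.0668] head -93.07 shift now [ 5.1 -0.3 -1.1] after turn [ 5.1 -0.3 -1.1] turn -0.0003812937400238761 F [-2.  -0.2  6.5] w 0.009577558810527612
tool y [ 0.056 -0.009 -0.998]
```

>>> carry_out([
  [[-1.5,-0.3,0,0],[-1.5,0,0,0],[-1.5,0,0,0]],
])

```text
time_s: 16.98
eef_pos: [0.5101, 0.0667, 0.0668]
eef_rot: [-0.498, 0.474, -0.497, 0.529]
force: [-2.2, -0.8, 2.9]
gripper_width: 0.0097
```

>>> carry_out([
  [[-1.5,0,0,0],[-1.5,0,0,0]],
])

```text
time_s: 17.15
eef_pos: [0.5103, 0.07, 0.0668]
eef_rot: [-0.498, 0.474, -0.497, 0.529]
force: [-0.3, -0.5, 1.4]
gripper_width: 0.01
```

>>> carry_out([
  [[-1,0,0,0]],
])

```text
time_s: 17.23
eef_pos: [0.5103, 0.071, 0.0668]
eef_rot: [-0.498, 0.474, -0.497, 0.529]
force: [-0.8, -4.0, 1.7]
gripper_width: 0.0098
```

>>> carry_out([
  [[-0.8,0,0,0]],
])

```text
time_s: 17.32
eef_pos: [0.5103, 0.0714, 0.0669]
eef_rot: [-0.498, 0.475, -0.496, 0.529]
force: [-2.1, -5.5, 3.4]
gripper_width: 0.0097
```

>>> carry_out([
  [[-0.8,0,0,0]],
])

```text
time_s: 17.4
eef_pos: [0.5104, 0.0717, 0.0669]
eef_rot: [-0.498, 0.475, -0.496, 0.529]
force: [-1.0, -5.7, 2.9]
gripper_width: 0.0095
```

>>> carry_out([
  [[-0.8,0,0,0]],
])

```text
time_s: 17.48
eef_pos: [0.5104, 0.0719, 0.067]
eef_rot: [-0.498, 0.476, -0.496, 0.529]
force: [-1.0, -6.7, 3.2]
gripper_width: 0.0098
```

>>> carry_out([
  [[-1.2,0,0,0],[-1.2,0,0,0]],
])

```text
time_s: 17.65
eef_pos: [0.5105, 0.0724, 0.0673]
eef_rot: [-0.498, 0.477, -0.494, 0.529]
force: [-1.1, -8.2, 3.8]
gripper_width: 0.0099
```

>>> carry_out([
  [[-1.2,0,0,0],[-1.2,0,0,0]],
])

```text
time_s: 17.82
eef_pos: [0.5105, 0.0728, 0.0676]
eef_rot: [-0.497, 0.478, -0.493, 0.53]
force: [-2.2, -6.4, 4.0]
gripper_width: 0.0099
```

```bash
python3 -c "
from h import *
go([.5103,.080,.067],-93.05);tilt()"
```

```text
t 17.8167 pos [0.5105 0.0728 0.0676] head -92.77 shift now [-7.2  0.5 -0.6] after turn [-7.2  0.5 -0.6] turn 0.004926407189295275 F [-2.2 -6.4  4. ] w 0.009875063323132373
tool y [ 0.055 -0.019 -0.998]
```

>>> carry_out([
  [[-1.6,0.3,0,0],[-1.6,0.3,0,0]],
])

```text
time_s: 17.98
eef_pos: [0.5105, 0.0733, 0.0675]
eef_rot: [-0.496, 0.48, -0.492, 0.53]
force: [-1.2, -9.2, 5.2]
gripper_width: 0.0097
```

```bash
python3 -c "
from h import *
go([.5103,.080,.067],-93.05);tilt()"
```

```text
t 17.9833 pos [0.5105 0.0733 0.0675] head -92.68 shift now [-6.7  0.3 -0.6] after turn [-6.7  0.3 -0.6] turn 0.006518707952321932 F [-1.2 -9.2  5.2] w 0.009694638431930858
tool y [ 0.055 -0.023 -0.998]
```

>>> carry_out([
  [[-2.2,0.4,0,0]],
])

```text
time_s: 18.07
eef_pos: [0.5106, 0.0739, 0.0674]
eef_rot: [-0.496, 0.481, -0.491, 0.531]
force: [0.1, -11.7, 4.9]
gripper_width: 0.0098
```

>>> carry_out([
  [[-2.2,0.4,0,0]],
])

```text
time_s: 18.15
eef_pos: [0.5106, 0.0742, 0.0673]
eef_rot: [-0.495, 0.482, -0.49, 0.531]
force: [-1.6, -13.7, 5.5]
gripper_width: 0.0099
```

>>> carry_out([
  [[-2.2,0.4,0,0]],
])

```text
time_s: 18.23
eef_pos: [0.5106, 0.0744, 0.0672]
eef_rot: [-0.495, 0.483, -0.489, 0.532]
force: [-1.8, -12.4, 7.0]
gripper_width: 0.0097
```

>>> carry_out([
  [[-2.4,0.3,0,0]],
])

```text
time_s: 18.32
eef_pos: [0.5106, 0.075, 0.0672]
eef_rot: [-0.494, 0.484, -0.488, 0.532]
force: [-1.4, -8.9, 6.7]
gripper_width: 0.0099
```

>>> carry_out([
  [[-2.4,0.3,0,0]],
])

```text
time_s: 18.4
eef_pos: [0.5107, 0.076, 0.0672]
eef_rot: [-0.494, 0.485, -0.488, 0.533]
force: [-2.2, -5.0, 6.2]
gripper_width: 0.0097
```

```bash
python3 -c "
from h import *
go([.5103,.080,.067],-93.05);tilt()"
```

```text
t 18.4 pos [0.5107 0.076  0.0672] head -92.44 shift now [-4.   0.  -0.6] after turn [-4.   0.  -0.6] turn 0.010639457606570948 F [-2.2 -5.   6.2] w 0.009677048740592716
tool y [ 0.053 -0.037 -0.998]
```

>>> carry_out([
  [[-1.3,0,0,0]],
])

```text
time_s: 18.48
eef_pos: [0.5107, 0.0767, 0.0674]
eef_rot: [-0.493, 0.485, -0.487, 0.533]
force: [-0.2, -5.1, 2.2]
gripper_width: 0.01
```

>>> carry_out([
  [[-1.3,0,0,0]],
])

```text
time_s: 18.57
eef_pos: [0.5107, 0.0777, 0.0675]
eef_rot: [-0.493, 0.485, -0.487, 0.533]
force: [-0.4, -1.1, 3.8]
gripper_width: 0.0096
```

>>> carry_out([
  [[-1.2,0,0,0]],
])

```text
time_s: 18.65
eef_pos: [0.5108, 0.0795, 0.0675]
eef_rot: [-0.493, 0.484, -0.488, 0.533]
force: [0.5, 1.6, -2.9]
gripper_width: 0.0099
```

The force has dropped and the cover jumped 1.8 mm, so it has probably clicked. I'll creep gently to feel for the stop.

>>> carry_out([
  [[-0.6,0,0,0]],
])

```text
time_s: 18.73
eef_pos: [0.5107, 0.0806, 0.0672]
eef_rot: [-0.493, 0.484, -0.488, 0.533]
force: [-0.0, -0.4, 0.1]
gripper_width: 0.0096
```

>>> carry_out([
  [[-0.6,0,0,0]],
])

```text
time_s: 18.82
eef_pos: [0.5106, 0.081, 0.0671]
eef_rot: [-0.493, 0.485, -0.488, 0.533]
force: [-1.3, -8.1, 3.6]
gripper_width: 0.0096
```

>>> carry_out([
  [[-0.6,0,0,0]],
])

```text
time_s: 18.9
eef_pos: [0.5106, 0.0811, 0.0672]
eef_rot: [-0.493, 0.485, -0.487, 0.533]
force: [-1.9, -8.4, 3.4]
gripper_width: 0.0096
```

The stop was met at y 0.081 with 8 N after the click. Now I'll release and check.

>>> carry_out([
  [[0,0,0,0],[0,0,0,0],[0,0,0,0],[0,0,0,0]],
], gripper=140)

```text
time_s: 19.23
eef_pos: [0.5111, 0.0818, 0.0669]
eef_rot: [-0.494, 0.485, -0.487, 0.533]
force: [0.2, -0.6, -0.1]
gripper_width: 0.0333
```

>>> carry_out([
  [[0,-10,0,0],[0,-30,0,0],[0,-35,0,0],[0,-35,-15,0],[20,0,-30,0],[38,0,-24,0],[40,0,0,0],[40,0,0,0],[40,0,0,0],[0,0,0,0]],
])

```text
time_s: 20.07
eef_pos: [0.4287, -0.0916, 0.1915]
eef_rot: [-0.498, 0.484, -0.482, 0.533]
force: [0.1, 0.8, -0.5]
gripper_width: 0.0396
```

```bash
python3 -c "
from h import *
go([.483,.310,.15],-86)
m=np.mean([env.snapshot('top')['pixels'].astype(np.float32) for _ in range(6)],0)
t=snap('top','top5.png');np.savez('pics/topavg5',avg=m,**t)
a=m[:,:,::-1].clip(0,255).astype(np.uint8)
f=lambda im,x,y,w,h,k:cv2.resize(im[y:y+h,x:x+w],None,fx=k,fy=k,interpolation=cv2.INTER_CUBIC)
cv2.imwrite('pics/z5.png',f(a,230,240,100,65,8))
b=load('top0')['pixels'].astype(float);d=np.abs(m-b).max(2);d[:, 225:335]=0;d[262:305,:225]=0
print(np.argwhere(d[:330]>60)[::200])
"
```

```text
t 20.0667 pos [ 0.4287 -0.0916  0.1915] head -91.96 shift now [-404.5   29.5   38.6] after turn [-398.1   32.5   80.2] turn -0.10404036493567535 F [ 0.1  0.8 -0.5] w 0.03955042431497681
[[278 483]
 [291 487]
 [297 358]
 [301 362]
 [304 350]
 [307 335]
 [309 383]
 [312 346]
 [314 388]
 [317 354]]
```

View pics/z5.png

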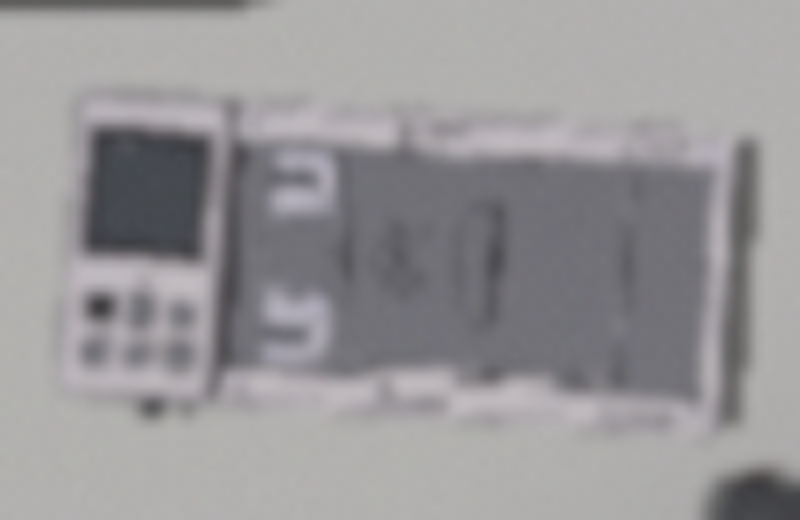

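The cover lies flush in the rails, from its plate edge at crop x of about 345 to about 625. The tab lies over the ledge between the two strike parts at (300,185) and (295,330). Outside the places I worked, the only differences from the first picture are the cartridge's old spot and the arm itself. Handing in.

```bash
python3 -c "
from h import *
print(env.finish_job())"
```

```text
the job is handed in; nothing more can be done
None
```

I handed the job in at about 20 s of the 61 s; no verdict came back. The cartridge is in the bay with its contacts to the back, and the cover is closed and appears latched.

**Cartridge:** It came to rest at floor height, not on the ribs. The top view put it about 1 mm from its place along x. Along y it read about 3 mm off, but roughly 1 mm of that comes from the camera also seeing the block's side. I never saw the brass contacts. I judged their side from the bare front end face, so that check is indirect.

**Cover:** The lugs went down into the gaps without contact force, and I met firm contact at seat height. That contact briefly read 33 N downwards on the wrist, not on the strike plate. Then I slid it about 24 mm:

| Stage of the slide | Force along the slide |
|---|---|
| Climbing the ledge | up to about 14 N |
| After the ledge (jumped 1.8 mm) | about 0 N |
| At the stops, about 1.5 mm further | about 8 N |

All the readings along the slide stayed below 25 N.

**Last checks:** The last top view shows the cover flush in the rails against the stops, the gripper clear and nothing else on the bench visibly moved. I took the click from the force drop and the jump, because the tab's bend could not be seen directly. The arm blocked both cameras during placing, so the cartridge and cover were set down from measured positions and force alone. The tool also leaned 2 to 3 degrees, which did no visible harm.

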